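# Check-weigh the hatching eggs

### The job

Check-weigh the egg cups on the table. First zero the empty balance by rolling its ribbed edge wheel with a fingertip until the beam stands level; then stand every egg cup that is there in the yellow egg pan and put weights in the steel pan until the beam is level again. When it has come to rest level, with nothing but the load touching the balance, move all the egg cups upright into the orange setter tray, leave the weight pan loaded and every weight standing, and do not disturb the other things.

Things in the scene. Friction and masses are not known exactly. Their poses are not given: they have to be found in the camera images.
- balance: blue two-pan balance, fixed. Origin: centre of its underside; x points away from its wheel end (robot side), y to the egg pan. Housing 160 (x) x 100 x 45 mm, posts to 95 mm; a shaft along x 80 mm up carries the beam and, at x = -162 to -88 mm, the adjuster head (50 mm wide, top 92 mm up). A white dial plate 80 mm wide, 190 mm high, with green mid mark; the beam's red pointer on its +x side
- beam (a joint): beam tilt, rad: 0 level (pointer on the green mark), stops at -0.14 and +0.14; positive: egg pan up, weight pan down. Sprung to centre: about 0.032 rad per 10 g difference, so 100 g drives it to a stop; settles in about 2 s. Pans stay horizontal; where a load stands on a pan makes no difference. Empty, it starts out of zero, egg pan low
- wheel (a joint): angle of the ribbed zero wheel, rad, range -3.2 to 3.2; grows as its top is rolled away from the robot (along the balance's +x). Each rad raises the empty beam's reading by about 0.047 rad. The angle that levels the beam differs from run to run: judge by the beam. Turns with about 1.2 N at the rim, stays where left
- wheel_top (a point): highest point of the zero wheel, 103 mm above the table, on the adjuster head; it rocks sideways 3 mm with the beam, pressing on it hardly tilts the beam; x axis as the balance's. Wheel 18 mm wide, radius 28 mm over its 14 round ribs (5 mm thick, 12 mm apart), axis along y; only its top 12 mm stands out, so press lightly with a fingertip and drag along x
- egg_pan_floor (a point): centre of the upper face of the yellow egg pan, on the balance's left (+y), 100 mm above the table when level (moves up and down by 17 mm with the beam). The pan is 176 mm (x) by 110 mm (y) inside with a rim 8 mm above its floor; axes as the balance
- weight_pan_floor (a point): centre of the upper face of the steel weight pan, on the balance's right (-y); same size as the egg pan
- tray_in (a point): centre of the inner floor (5 mm above the table) of the orange setter tray on the right, an open tray fixed to the table; 230 mm long (its x) by 120 mm wide (its y) inside, walls 24 mm high from the table and 5 mm thick
- egg1: blue plastic weighing cup with a white hen's egg standing in it, all one rigid piece of 100 g, 75 mm tall. The cup is a round cylinder 46 mm across up to 44 mm height, on a foot disc 50 mm across and 6 mm high; the egg (44 mm across) stands out above the cup. Origin: centre of the underside, z up. Starts upright on the table to the left (+y) of the balance; it may be absent (not every run has it)
- egg2: blue plastic weighing cup with a cream hen's egg standing in it, all one rigid piece of 100 g, 75 mm tall. The cup is a round cylinder 46 mm across up to 44 mm height, on a foot disc 50 mm across and 6 mm high; the egg (44 mm across) stands out above the cup. Origin: centre of the underside, z up. Starts upright on the table to the left (+y) of the balance; it may be absent (not every run has it)
- egg3: blue plastic weighing cup with a light tan hen's egg standing in it, all one rigid piece of 100 g, 75 mm tall. The cup is a round cylinder 46 mm across up to 44 mm height, on a foot disc 50 mm across and 6 mm high; the egg (44 mm across) stands out above the cup. Origin: centre of the underside, z up. Starts upright on the table to the left (+y) of the balance; it may be absent (not every run has it)
- egg4: blue plastic weighing cup with a brown hen's egg standing in it, all one rigid piece of 100 g, 75 mm tall. The cup is a round cylinder 46 mm across up to 44 mm height, on a foot disc 50 mm across and 6 mm high; the egg (44 mm across) stands out above the cup. Origin: centre of the underside, z up. Starts upright on the table to the left (+y) of the balance; it may be absent (not every run has it)
- weight100a: brass 100 g weight, a round cylinder 36 mm across and 36 mm high with a narrow neck and knob on top (knob 22 mm across, 60 mm tall in all). Origin: centre of the underside, z up. Starts on the table in front of the balance (robot side)
- weight100b: brass 100 g weight, a round cylinder 36 mm across and 36 mm high with a narrow neck and knob on top (knob 22 mm across, 60 mm tall in all). Origin: centre of the underside, z up. Starts on the table in front of the balance (robot side)
- weight200: aluminium 200 g weight, a round cylinder 44 mm across and 46 mm high with a narrow neck and knob on top (knob 26 mm across, 70 mm tall in all). Origin: centre of the underside, z up. Starts on the table in front of the balance
- torch: black candling torch with a green head, standing upright among the egg cups, 48 mm across, 63 mm tall; origin under its centre; bystander, not to be disturbed
- jar: small jar with a red lid, 44 mm across, 55 mm tall, standing among the weights; bystander
- spray: upright bottle with a blue cap, 66 mm across, 170 mm tall, at the right, near the robot; bystander
- brush: brush 180 mm long lying behind the balance; bystander
- mug: white mug, 76 mm across, 85 mm tall, at the left, near the robot; bystander
Mind the look-alikes: they are no part of the job. What is shaped like the egg1 but purple is not meant.

How it is judged:
By the outcome, as a careful person would: the job done as asked, in the order asked, and still so for the second after the job is handed in, with the robot touching nothing.
Of egg1, egg2, egg3, egg4 only 2 to 3 are there at a start; the rules pass over those that are not, and their reading is None.
At some moment in a run one of egg1, egg2, egg3, egg4 may be knocked a few centimetres aside while the robot is not near it.
It also fails if it takes over 210 s, if anything falls off the work surface, if the arm or the gripper's body presses on something with over 40 N, if the wrist force passes 120 N, or if a joint passes its speed limit or range.

### The arm

A 6-joint arm with a two-finger parallel gripper is mounted at the origin on the work surface. World frame = base frame: x ahead of the robot, y to its left, z up, the work surface at z = 0. Lengths are in mm, angles in degrees, forces in N, time in s.
With the tool pointing down it reaches from about 350 to 850 mm from the base axis. Payload 8.1 kg.
Tool frame: the origin (TCP) lies midway between the tips of the shut fingers; the grasp point (between the pads) lies 19 mm behind it (r.grasp_offset is the distance from the TCP to the grasp point, in mm); z points along the fingers, x is the direction in which the jaws open and shut, and the axes are right-handed (so a half turn about z gives the same grasp; the last joint's range is limited). The gripper opens to 85 mm and grips with 20 to 120 N. Pads are 22 mm wide; open, the fingers measure 114 mm over their backs; the gripper's body (76 mm by 85 mm) begins 54 mm behind the grasp point. The pads swing forward as they close: fully open they stand 13 mm farther back than shut.
Start: joints at [61.284, 7.471, 85.268, -0, 87.261, -4.893], TCP at [242.333, 548.89, 231.292] pointing down, gripper open.
Joint ranges: [-169.43, 169.43], [-51.17, 129.36], [1.28, 143.12], [-76.62, 256.62], [0, 156.53], [-152.29, 152.29]. Speed limits (degrees/s): [136.94, 136.94, 159.86, 180, 180, 180].

### API

Orientations are given as [roll, pitch, yaw] about the fixed x, y, z axes, in that order (R = Rz(yaw) Ry(pitch) Rx(roll)).
In Python, from bench import r, optics, hand_in gives the robot as it stands.
- The arm moves only by the shell command python3 -m pendant 'ROWS' [FORCE]. ROWS is JSON, a list of rows, each a list of 5 numbers: the opening, from 0 (shut) to 1 (fully open), then the shift along the tool's x, y, z in mm, then the turn about the tool's z in degrees. A call has 1 to 10 rows; each row shifts and turns the commanded pose from where the row before left it, along the tool's axes as they then stand; what a row does not reach is not made up. A row lasts 1/10 s, in which the tool goes at most 50 mm and 8.59 degrees, less where a joint would pass 70% of its speed; a pose out of reach is approached as far as the arm can. A call with a gripper value outside its range is refused whole. The fingers move at their own pace and stop on an object; FORCE is the grip in N (left out, the last holds). Time passes only in rows, so rows that do not move let the fingers close. It gives the time, the measured TCP pose, the force and the opening at its end, in the units of the state.
- r.sense(): the state, without advancing time (a new reading comes with each control period).
- optics.snapshot(name): name is "scene" or "top" or "wrist"; returns (picture, depth): 420x560x3 uint8, blue, green, red; 420x560 float32, mm along the optical axis (not along the pixel's ray), 0 where there is no reading.
- optics.camera_params(name): a dict with "camera_matrix" (3x3 intrinsics, pixels), "eye" and "orientation" of the camera in the world. Camera axes: x right, y down, z forward; pixel columns grow to the right and rows downward; lengths in mm; the calibration is good to about 2 mm. The wrist camera is an equidistant fisheye: a pixel r from the principal point sees the ray r / f radians off the axis. A picture is of the moment at which its call begins: read the wrist's pose just before it. camera_params takes no time and is no camera call; for the wrist camera it gives the pose at the moment of the call.
- hand_in(): hands the job in, once; it reports no verdict.
Trained networks look in the newest picture that a camera, given by its name, has taken for a name from the list of things; names that differ only in an ending like _2 or _b are one class to them, and where a whole thing is asked for, a point or a joint stands for the part that bears it (a point fixed in the world has none). Each returns a list of dicts, best first, with "score" (0 to 1); they miss things now and then, are a little off and sometimes report something else, mostly with a low value. They report only what shows in the picture. A call takes as long as a camera call. They do not tell look-alikes from the thing itself.
- optics.search_frame(camera, query): "at" ([x, y, z] in mm, in world coordinates, good to about 4 mm: the middle of the surface that is visible of it).
The state is a dict: "time": time; "joint_pos": joint angles; "qd": joint speeds; "joint_efforts": joint torques, N m; "tool_pos": TCP position; "tcp_rot": TCP orientation; "ft_force": force on the tool from outside, world axes, zero at the start; "wrist_torque": the same for the moment, N m; "finger_gap": finger opening in mm.
Only numpy, scipy, OpenCV 4.12 (cv2) and the standard library are available. Lean on these libraries where they do the work, as an engineer would, in place of code of your own. Each camera call takes 0.05 s, during which the arm holds its last target. There are 200 camera calls.

## Working session

There is one attempt and no reset: what is moved stays moved. The work goes in short steps, Python scripts to look and compute and a shell command to move; the robot and the scene stay as the last step left them, time stands still between calls to the robot, and variables do not carry over. Pictures are saved under pics/ and viewed, about 12 in all and at most 16, crops included, and the job is handed in when it is done.

```bash
mkdir -p pics; ls
cat > h.py <<'E'
import numpy as np, cv2
from bench import r, optics
from scipy.spatial.transform import Rotation as Ro
def cam(n):
    p=optics.camera_params(n); return p
E
python3 - <<'E'
from h import *
s=r.sense(); print(s['tool_pos'],s['tcp_rot'],s['finger_gap'],s['time'])
for n in ['scene','top']:
    im,d=optics.snapshot(n); cv2.imwrite(f'pics/{n}0.png',im); p=cam(n); print(n,p)
    for q in ['balance','wheel_top','egg1','egg2','egg3','egg4','weight100a','weight200','torch','jar','spray','brush','mug','tray_in','egg_pan_floor','weight_pan_floor']:
        try: print(q,[(np.round(x['at']).tolist(),round(x['score'],2)) for x in optics.search_frame(n,q)[:6]])
        except Exception as e: print(q,e)
E
```

```text
pics
[242.06368512 548.39942785 230.24827594] [-1.79991654e+02  1.05607622e-01  6.61782018e+01] 85.1729217450765 0.0
scene {'camera_matrix': array([[463.54718149,   0.        , 276.49994658],
       [  0.        , 463.54718149, 213.54335712],
       [  0.        ,   0.        ,   1.        ]]), 'eye': array([1266.65947099, -372.20039383, 1005.25852682]), 'orientation': array([-137.7045409 ,   -1.00130309,   64.37056342])}
balance [([605.0, -16.0, 96.0], 0.94)]
wheel_top [([604.0, -31.0, 96.0], 0.66)]
egg1 [([602.0, 252.0, 45.0], 0.8), ([680.0, 331.0, 44.0], 0.73), ([585.0, 354.0, 47.0], 0.69), ([418.0, 105.0, 43.0], 0.68), ([434.0, 353.0, 42.0], 0.6)]
egg2 [([602.0, 252.0, 45.0], 0.8), ([680.0, 331.0, 44.0], 0.73), ([585.0, 354.0, 47.0], 0.69), ([418.0, 105.0, 43.0], 0.68), ([434.0, 353.0, 42.0], 0.6)]
egg3 [([602.0, 252.0, 45.0], 0.8), ([680.0, 331.0, 44.0], 0.73), ([585.0, 354.0, 47.0], 0.69), ([418.0, 105.0, 43.0], 0.68), ([434.0, 353.0, 42.0], 0.6)]
egg4 [([602.0, 252.0, 45.0], 0.8), ([680.0, 331.0, 44.0], 0.73), ([585.0, 354.0, 47.0], 0.69), ([418.0, 105.0, 43.0], 0.68), ([434.0
[... 1277 characters left out ...]
7.0, 253.0, 58.0], 0.62), ([664.0, 335.0, 61.0], 0.56), ([419.0, 351.0, 56.0], 0.49)]
egg4 [([588.0, 256.0, 59.0], 0.8), ([572.0, 352.0, 57.0], 0.63), ([677.0, 253.0, 58.0], 0.62), ([664.0, 335.0, 61.0], 0.56), ([419.0, 351.0, 56.0], 0.49)]
weight100a [([416.0, 177.0, 38.0], 0.62)]
weight200 [([404.0, 112.0, 48.0], 0.62)]
torch [([521.0, 270.0, 62.0], 0.8)]
jar [([404.0, -208.0, 53.0], 0.73)]
spray [([320.0, -370.0, 111.0], 0.61), ([605.0, -124.0, 108.0], 0.3)]
brush [([787.0, 13.0, 16.0], 0.97)]
mug [([296.0, 401.0, 28.0], 0.56)]
tray_in [([530.0, -362.0, 4.0], 0.83)]
egg_pan_floor [([604.0, 113.0, 85.0], 0.66), ([407.0, 113.0, 49.0], 0.64)]
weight_pan_floor [([607.0, -122.0, 110.0], 0.73)]
```

Run:
```python
import cv2,numpy as np
for n in ['scene0','top0']:
    im=cv2.imread(f'pics/{n}.png'); cv2.imwrite(f'pics/{n}b.png',cv2.resize(im,(800,600),interpolation=cv2.INTER_CUBIC))
```

```text
(no output)
```

View pics/scene0b.png

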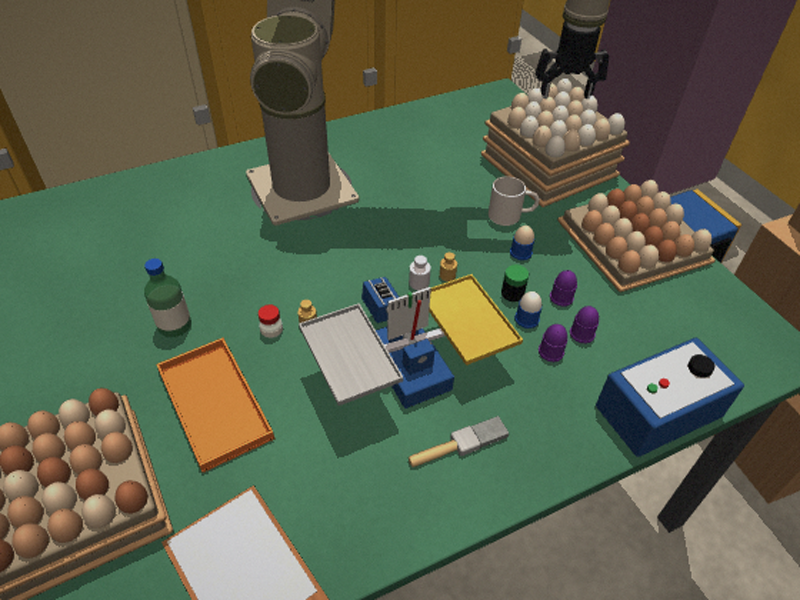

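View pics/top0b.png

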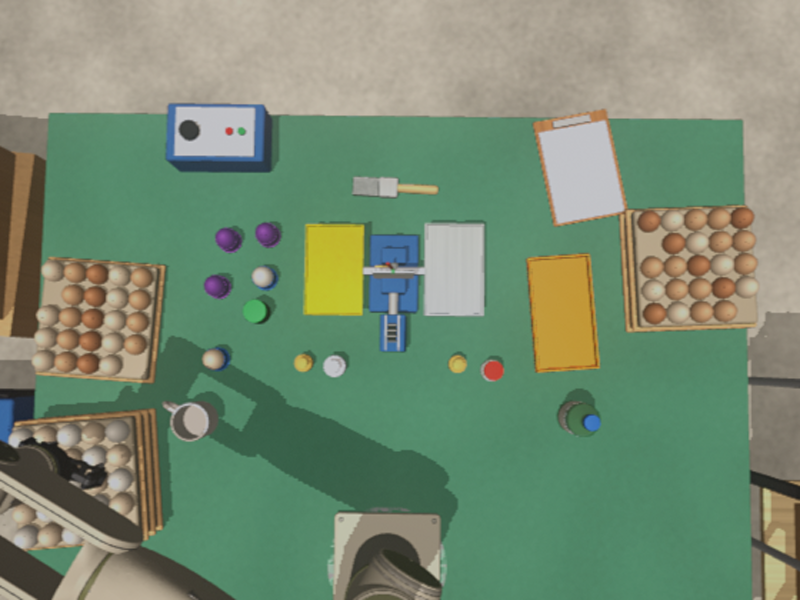

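The table has two blue cups: one with a white/cream egg near (530,308) in the scene picture and one with a tan egg near (522,243). The three purple cups at (565,287), (586,324) and (553,342) are decoys. The torch is at (515,282), and the weights are at (448,265), (420,272) and (307,310) beside the red-lidded jar at (269,320). Next I'll measure.

```bash
cat >> h.py <<'E'
def cloud(n):
    im,d=optics.snapshot(n); p=cam(n); K=p['camera_matrix']
    v,u=np.mgrid[:420,:560]; X=np.stack([(u-K[0,2])/K[0,0]*d,(v-K[1,2])/K[1,1]*d,d],-1)
    W=X@Ro.from_euler('xyz',p['orientation'],degrees=True).as_matrix().T+p['eye']; W[d==0]=np.nan
    return im,W
def tops(W,cx,cy,rad=35,below=9):
    m=np.hypot(W[...,0]-cx,W[...,1]-cy)<rad; P=W[m]; P=P[P[:,2]>20]
    if len(P)<5: return None
    z=np.percentile(P[:,2],97); Q=P[P[:,2]>z-below]; 
    return np.round([(Q[:,0].min()+Q[:,0].max())/2,(Q[:,1].min()+Q[:,1].max())/2,z,len(Q)],1)
def pans(im,W):
    hsv=cv2.cvtColor(im,cv2.COLOR_BGR2HSV); z=W[...,2]; out=[]
    for sg in (1,-1):
        m=(abs(W[...,0]-605)<65)&(abs(W[...,1]-(-6+sg*118))<35)&(z>70)&(z<130)
        P=W[m]; A=np.c_[P[:,:2]-P[:,:2].mean(0),np.ones(len(P))]; c=np.linalg.lstsq(A,P[:,2],rcond=None)[0]
        out.append((np.median(P[:,2]),len(P),P[:,2].std(),c[0],c[1],P[:,1].mean()))
    return out
def yrange(W):
    pass
E
python3 - <<'E'
from h import *
for n in ['scene','top']:
    im,W=cloud(n)
    o=pans(im,W); print(n,np.round(o,3).tolist(),'tilt~',(o[0][0]-o[1][0])/236)
    hsv=cv2.cvtColor(im,cv2.COLOR_BGR2HSV)
    m=((hsv[...,0]>24)&(hsv[...,0]<34)&(hsv[...,1]>150)&(W[...,2]>60)&(W[...,2]<130)&(abs(W[...,1]-110)<90)&(abs(W[...,0]-605)<120)).astype(np.uint8)
    for nm,mm in (('egg',m),('wt',((hsv[...,1]<60)&(W[...,2]>90)&(W[...,2]<135)&(abs(W[...,1]+125)<75)&(abs(W[...,0]-605)<110)).astype(np.uint8)),('tray',((hsv[...,0]>8)&(hsv[...,0]<24)&(hsv[...,1]>150)&(W[...,2]<30)&(abs(W[...,1]+360)<90)&(abs(W[...,0]-530)<150)).astype(np.uint8)),
      ('base',((hsv[...,0]>100)&(hsv[...,0]<120)&(hsv[...,1]>100)&(W[...,2]>30)&(W[...,2]<100)&(abs(W[...,1]+5)<60)&(abs(W[...,0]-580)<150)).astype(np.uint8))):
        P=W[mm>0][:,:2].astype(np.float32); print(nm,len(P),cv2.minAreaRect(P))
    for nm,x,y in [('eggA',590,255),('eggB',425,352),('p1',572,352),('p2',677,253),('p3',664,335),('torch',522,268),('w100a',418,175),('w200',406,112),('w100b',415,-143),('jar',405,-208),('mug',296,401)]:
        print(nm,tops(W,x,y))
    # wheel/dial
    m=(abs(W[...,0]-480)<60)&(abs(W[...,1]+8)<40)&(W[...,2]>85); P=W[m]; print('head',len(P),P.min(0),P.max(0)) if len(P) else 0
    m=(abs(W[...,0]-600)<120)&(abs(W[...,1]+8)<60)&(W[...,2]>135); P=W[m]; print('dial',len(P),P.min(0),P.max(0),np.median(P,0)) if len(P) else 0
    m=(hsv[...,1]<90)&(abs(W[...,0]-480)<50)&(abs(W[...,1]+8)<40)&(W[...,2]>80);P=W[m]; print('wheelgrey',len(P),P.min(0),P.max(0)) if len(P) else 0
E
```

```text
scene [[86.916, 970.0, 1.82, -0.0, 0.002, 111.524], [111.642, 1201.0, 1.728, 0.001, 0.002, -124.479]] tilt~ -0.1047715270952583
egg 392 ((606.9676513671875, 110.73649597167969), (113.53744506835938, 180.9510040283203), 86.51314544677734)
wt 3008 ((604.8925170898438, -117.19795227050781), (186.49960327148438, 133.3388214111328), 0.026709722355008125)
tray 4307 ((529.909912109375, -359.5865173339844), (242.37657165527344, 129.59912109375), 4.77294397354126)
base 1548 ((565.9720458984375, -3.671142578125), (99.33690643310547, 243.39561462402344), 88.19133758544922)
eggA [594.6 262.9  73.1  73. ]
eggB [425.3 361.1  73.6  51. ]
p1 [575.7 361.1  72.4  72. ]
p2 [687.3 260.8  73.1  83. ]
p3 [673.2 342.2  73.3  77. ]
torch [522.3 276.6  64.7 168. ]
w100a [418.1 176.8  61.2  37. ]
w200 [412.1 111.7  69.3  57. ]
w100b [ 421.5 -139.7   60.    46. ]
jar [ 408.4 -212.1   56.7  139. ]
mug [295.5 407.4  84.9  56. ]
head 344 [444.09606721 -31.36062805  85.03208843] [518.52903255  19.76989339 102.8282456 ]
dial 497 [585.80642106 -46.388309   135.13157275] [610.85995775  35.25297313 195.51710782] [592.
[... 667 characters left out ...]
8.1357192993164), 0.8493502736091614)
eggA [589.6 259.7  75.5  69. ]
eggB [418.5 356.6  75.2  73. ]
p1 [570.8 357.1  75.7  60. ]
p2 [678.1 257.3  74.4  70. ]
p3 [669.6 339.3  76.   69. ]
torch [517.1 273.4  67.8 174. ]
w100a [412.7 174.7  64.6  32. ]
w200 [408.  108.8  72.7  60. ]
w100b [ 416.1 -142.2   62.    40. ]
jar [ 402.8 -214.8   60.4  115. ]
mug [295.9 408.   86.6  59. ]
head 483 [440.83189313 -32.95374737  85.03576862] [538.14506147  16.22927874 105.97132622]
dial 138 [584.00788009 -49.11475017 135.28066005] [604.25203176  29.77368469 197.35661521] [585.30758704  -5.79432817 183.64801071]
wheelgrey 229 [441.25817742 -21.62980894  82.33546862] [529.91521416   7.98155618 105.97132622]
```

Beam reads about -0.105 rad, so the wheel needs about +2.2 rad (62 mm of rim travel along +x). I'll square the tool to yaw 0 and go above the wheel with the fingers shut.

```bash
python3 -m pendant '[[0,0,0,0,8.27],[0,0,0,0,8.27],[0,0,0,0,8.27],[0,0,0,0,8.27],[0,0,0,0,8.27],[0,0,0,0,8.27],[0,0,0,0,8.27],[0,0,0,0,8.27],[0,0,0,0,0]]' 20
python3 -m pendant '[[0,18,45,0,0],[0,18,45,0,0],[0,18,45,0,0],[0,18,45,0,0],[0,18,45,0,0],[0,18,45,0,0],[0,18,45,0,0],[0,18,45,0,0],[0,18,45,0,0],[0,18,45,0,0]]'
python3 -m pendant '[[0,15,40,30,0],[0,15,40,30,0],[0,15,24,20,0],[0,0,0,0,0],[0,0,0,0,0]]'
```

```text
time: 2.7
tool_pos: [242.3, 548.9, 231.3]
tcp_rot: [-180.0, -0.0, -0.1]
ft_force: [0.0, -0.2, 0.1]
finger_gap: 0.0
time: 3.7
tool_pos: [422.9, 97.1, 231.7]
tcp_rot: [-180.0, -0.1, 0.3]
ft_force: [1.9, 0.6, 0.1]
finger_gap: -0.4
time: 4.2
tool_pos: [465.8, -2.0, 153.4]
tcp_rot: [-180.0, 0.1, 0.1]
ft_force: [0.5, 1.2, 0.8]
finger_gap: 0.3
```

Run:
```python
from h import *
p=cam('wrist'); print(p); s=r.sense(); print(s['tool_pos'],s['time'])
im,d=optics.snapshot('wrist'); cv2.imwrite('pics/wr1.png',cv2.resize(im,(800,600)))
print(optics.search_frame('wrist','wheel_top'))
o=pans(*cloud('scene')); print((o[0][0]-o[1][0])/236, [x[1] for x in o])
```

```text
{'camera_matrix': array([[325.1922621 ,   0.        , 278.88413379],
       [  0.        , 325.1922621 , 209.20858967],
       [  0.        ,   0.        ,   1.        ]]), 'eye': array([466.52836962,  73.32995119, 295.06590678]), 'orientation': array([1.62892369e+02, 7.90650231e-02, 1.41162621e-01])}
[465.84137664  -2.01772425 153.42343305] 4.2
[{'at': [575.2, 87.2, 86.1], 'score': 0.81}]
-0.10432500334239087 [973, 1205]
```

View pics/wr1.png

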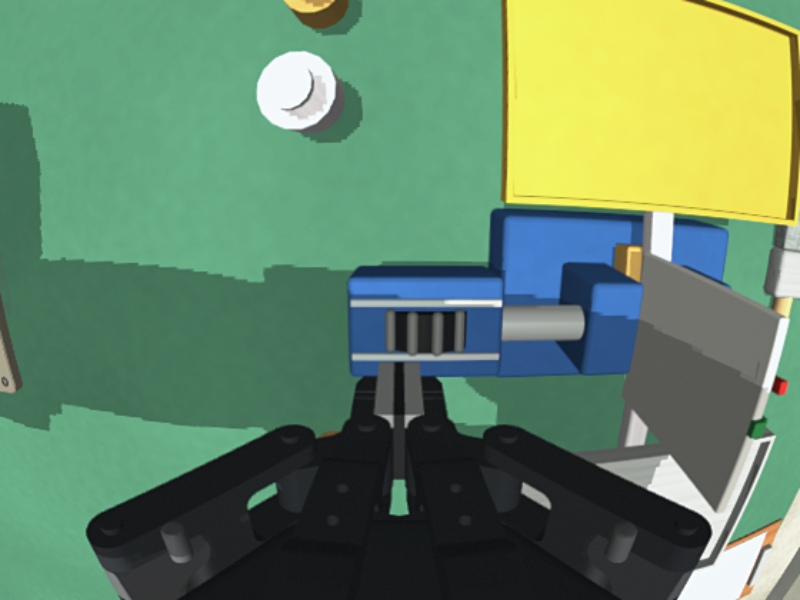

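The wheel sits in its slot at (426,332) in the wrist picture, which gives a world position of about (479,-1,103); the finger is just short of it. I'll descend at x≈470 and feel for contact.

```bash
python3 -m pendant '[[0,2,0,20,0],[0,2,0,20,0],[0,0,0,6,0],[0,0,0,0,0]]'
python3 -m pendant '[[0,0,0,2,0],[0,0,0,1,0],[0,0,0,0,0]]'
python3 -m pendant '[[0,0,0,1,0],[0,0,0,1,0],[0,0,0,0,0]]'
```

```text
time: 4.75
tool_pos: [469.6, -0.9, 107.6]
tcp_rot: [-180.0, 0.1, 0.1]
ft_force: [-0.9, 0.8, 0.4]
finger_gap: -0.2
time: 5.05
tool_pos: [470.7, -1.7, 105.6]
tcp_rot: [180.0, -0.1, 0.0]
ft_force: [0.2, 0.3, 0.0]
finger_gap: -0.1
time: 5.35
tool_pos: [470.2, -1.7, 102.7]
tcp_rot: [-180.0, 0.0, 0.0]
ft_force: [0.4, 0.5, 0.4]
finger_gap: 0.2
```

```bash
python3 -m pendant '[[0,0,0,1,0],[0,0,0,0.5,0],[0,0,0,0,0]]'
python3 -m pendant '[[0,3,0,0,0],[0,3,0,0,0],[0,3,0,0,0],[0,0,0,0,0]]'
python3 -m pendant '[[0,3,0,0,0],[0,3,0,0,0],[0,3,0,0,0],[0,0,0,0,0]]'
python3 - <<'E'
from h import *
o=pans(*cloud('scene')); print((o[0][0]-o[1][0])/236, [x[1] for x in o])
E
```

```text
time: 5.65
tool_pos: [470.5, -1.8, 101.9]
tcp_rot: [180.0, -0.0, 0.0]
ft_force: [-2.1, -0.3, 5.5]
finger_gap: -0.0
time: 6.05
tool_pos: [480.6, -2.0, 102.6]
tcp_rot: [180.0, -0.2, 0.0]
ft_force: [0.2, -0.6, 6.9]
finger_gap: -0.4
time: 6.45
tool_pos: [488.5, -1.7, 101.2]
tcp_rot: [-180.0, 0.0, 0.0]
ft_force: [1.3, -1.7, 2.6]
finger_gap: -0.0
-0.09174196854522744 [979, 1193]
```

```bash
python3 -m pendant '[[0,0,0,-8,0],[0,-10,0,0,0],[0,-12,0,0,0],[0,0,0,0,0],[0,0,0,0,0],[0,0,0,0,0],[0,0,0,0,0],[0,0,0,0,0],[0,0,0,0,0],[0,0,0,0,0]]'
python3 - <<'E'
from h import *
o=pans(*cloud('scene')); print((o[0][0]-o[1][0])/236, [x[1] for x in o])
E
```

```text
time: 7.5
tool_pos: [466.3, -1.6, 109.3]
tcp_rot: [-180.0, 0.0, 0.0]
ft_force: [-0.2, -0.4, -0.0]
finger_gap: 0.1
-0.07636062788540819 [976, 1195]
```

```bash
python3 -m pendant '[[0,4,0,6,0],[0,0,0,2,0],[0,3,0,0,0],[0,3,0,0,0],[0,3,0,0,0],[0,3,0,0,0],[0,3,0,0,0],[0,3,0,0,0],[0,0,0,-8,0],[0,-22,0,0,0]]'
python3 -m pendant '[[0,4,0,6,0],[0,0,0,2,0],[0,3,0,0,0],[0,3,0,0,0],[0,3,0,0,0],[0,3,0,0,0],[0,3,0,0,0],[0,3,0,0,0],[0,0,0,-8,0],[0,-22,0,0,0]]'
python3 -m pendant '[[0,0,0,0,0],[0,0,0,0,0],[0,0,0,0,0],[0,0,0,0,0],[0,0,0,0,0],[0,0,0,0,0],[0,0,0,0,0],[0,0,0,0,0],[0,0,0,0,0],[0,0,0,0,0]]'
python3 - <<'E'
from h import *
for i in range(2):
  for n in ('scene','top'):
    o=pans(*cloud(n)); print(n,(o[0][0]-o[1][0])/236, [x[1] for x in o])
E
```

```text
time: 8.55
tool_pos: [468.2, -1.8, 110.7]
tcp_rot: [180.0, -0.1, 0.0]
ft_force: [-0.7, 0.3, 0.7]
finger_gap: -0.0
time: 9.55
tool_pos: [468.1, -1.8, 110.7]
tcp_rot: [180.0, -0.1, 0.0]
ft_force: [-1.7, -0.4, 2.0]
finger_gap: -0.0
time: 10.55
tool_pos: [466.2, -1.7, 109.3]
tcp_rot: [180.0, 0.0, 0.0]
ft_force: [0.4, 0.2, 0.2]
finger_gap: -0.2
scene -0.01618366049235931 [989, 1188]
top -0.01704839610191372 [1099, 1129]
scene -0.01569296662508083 [974, 1179]
top -0.017155711811108563 [1101, 1126]
```

```bash
python3 -m pendant '[[0,8,0,6,0],[0,0,0,2,0],[0,3,0,0,0],[0,3,0,0,0],[0,3,0,0,0],[0,0.5,0,0,0],[0,0,0,-10,0],[0,-20,0,-10,0],[0,0,0,0,0],[0,0,0,0,0]]'
python3 -m pendant '[[0,0,0,0,0],[0,0,0,0,0],[0,0,0,0,0],[0,0,0,0,0],[0,0,0,0,0],[0,0,0,0,0],[0,0,0,0,0],[0,0,0,0,0],[0,0,0,0,0],[0,0,0,0,0]]'
python3 - <<'E'
from h import *
for n in ('scene','top'):
    im,W=cloud(n)
    o=pans(im,W); print(n,(o[0][0]-o[1][0])/236, [x[1] for x in o])
    m=(abs(W[...,2])<12)&(abs(W[...,0]-605)<250)&(abs(W[...,1]+6)<330); P=W[m]
    A=np.c_[P[:,0]-605,P[:,1]+6,np.ones(len(P))]; print('table plane',np.linalg.lstsq(A,P[:,2],rcond=None)[0],len(P))
    if n=='scene': cv2.imwrite('pics/dial1.png',cv2.resize(im[180:290,200:380],None,fx=4,fy=4,interpolation=cv2.INTER_CUBIC))
E
```

```text
time: 11.75
tool_pos: [463.9, -1.7, 121.6]
tcp_rot: [180.0, -0.1, 0.0]
ft_force: [-0.1, 0.1, -0.5]
finger_gap: 0.0
time: 12.75
tool_pos: [463.7, -1.7, 121.4]
tcp_rot: [180.0, -0.0, 0.0]
ft_force: [-0.0, 0.4, -0.2]
finger_gap: -0.3
scene -0.0020199819381303513 [983, 1182]
table plane [-0.00119039 -0.00126174 -0.27146038] 26010
top -0.0008358338751153405 [1096, 1123]
table plane [-1.99050527e-04 -1.80746653e-03 -2.18077371e-01] 23322
```

View pics/dial1.png

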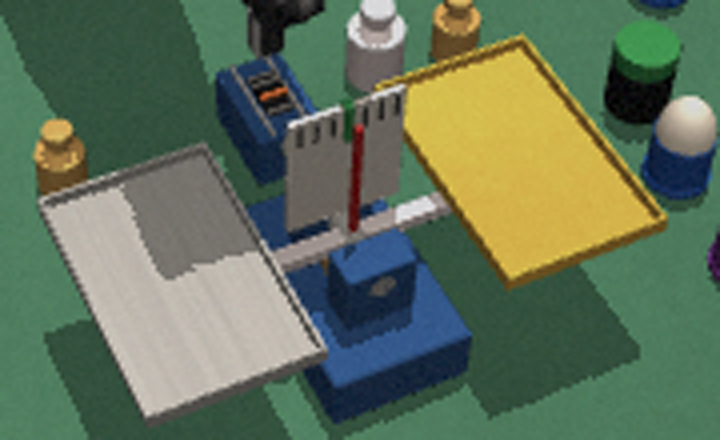

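Beam level: scene -0.0007 and top +0.001 after subtracting the table-plane slope. In the crop the pointer (357,180) stands in front of the green mark (348,120), and the small offset is parallax. The wheel is done, so next is the egg cup by the pan.

```bash
cat >> h.py <<'E'
def wcloud():
    p=cam('wrist'); im,d=optics.snapshot('wrist'); K=p['camera_matrix']
    v,u=np.mgrid[:420,:560]; a=(u-K[0,2])/K[0,0]; b=(v-K[1,2])/K[1,1]; t=np.hypot(a,b)+1e-9; k=np.tan(np.minimum(t,1.45))/t*d
    X=np.stack([a*k,b*k,d],-1); W=X@Ro.from_euler('xyz',p['orientation'],degrees=True).as_matrix().T+p['eye']; W[d==0]=np.nan
    return im,W
def tilt():
    return [round((lambda o:(o[0][0]-o[1][0])/236)(pans(*cloud(n)))+b,4) for n,b in (('scene',.0013),('top',.0018))]
E
python3 -m pendant '[[0.75,0,0,-11,-8.2],[0.75,0,0,-11,-8.2],[0.75,0,0,-11,-8.2],[0.75,0,0,-11,-8.2],[0.75,0,0,-11,-8.2],[0.75,0,0,-11,-8.2],[0.75,0,0,-11,-8.2],[0.75,0,0,-11,-8.2],[0.75,0,0,-11,-8.2],[0.75,0,0,-11,-8.2]]' 30
python3 -m pendant '[[0.75,0,0,0,-8],[0.75,44,21,0,0],[0.75,44,21,0,0],[0.75,44,21,0,0],[0.75,44,21,0,0],[0.75,44,21,0,0],[0.75,43,23,0,0],[0.75,0,0,0,0],[0.75,0,0,0,0]]'
python3 - <<'E'
from h import *
s=r.sense(); print(s['tool_pos'])
im,W=wcloud(); cv2.imwrite('pics/wr2.png',cv2.resize(im,(800,600)))
for nm,x,y in [('A',592,261),('B',422,359),('torch',520,275),('p1',573,359),('p2',682,259)]: print(nm,tops(W,x,y))
print(tilt())
E
```

```text
time: 13.85
tool_pos: [463.7, -1.7, 231.8]
tcp_rot: [180.0, -0.0, 82.4]
ft_force: [-0.3, -0.1, -0.1]
finger_gap: 63.7
time: 14.75
tool_pos: [591.3, 262.3, 229.7]
tcp_rot: [-179.9, 0.1, 90.1]
ft_force: [0.7, 0.3, -0.1]
finger_gap: 64.1
[591.31936129 262.2663225  229.66600955]
A [ 577.3  260.9  330.6 6373. ]
B [422.3 361.4  72.9 695. ]
torch [ 520.7  277.9   63.4 1930. ]
p1 [579.5 328.3 336.1 484. ]
p2 [683.3 261.7  73.1 571. ]
[np.float64(-0.0005), np.float64(-0.0005)]
```

View pics/wr2.png

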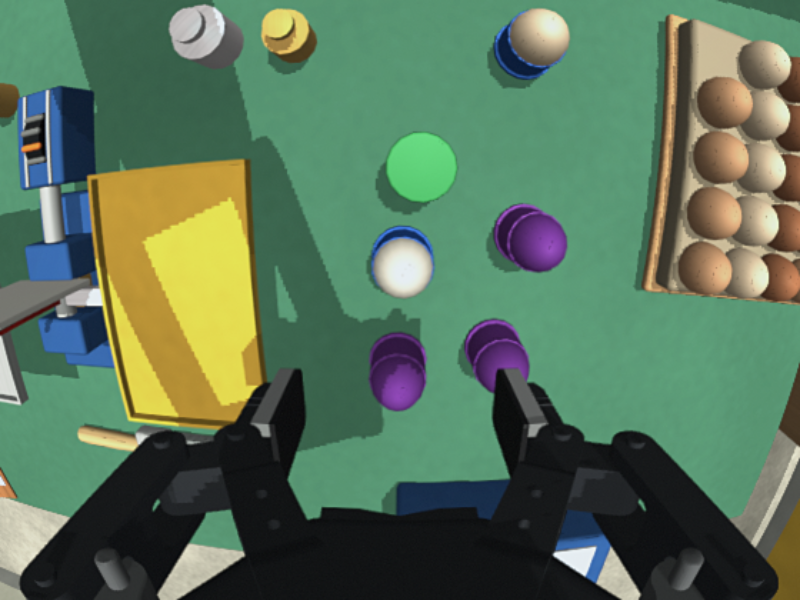

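The upright blue cup with the white egg is at (402,262), between the open fingers. The purple cups at (398,375), (497,350) and (535,240) and the torch (421,166) stay clear of the jaw line.

```bash
python3 -m pendant '[[0.75,1,1,45,0],[0.75,0,0,45,0],[0.75,0,0,45,0],[0.75,0,0,40,0],[0.75,0,0,25,0],[0.75,0,0,17,0],[0.75,0,0,0,0]]'
python3 -m pendant '[[0,0,0,0,0],[0,0,0,0,0],[0,0,0,0,0],[0,0,0,0,0],[0,0,0,0,0],[0,0,0,0,0]]' 30
python3 -m pendant '[[0,0,0,-20,0],[0,0,0,-40,0],[0,0,0,-50,0],[0,0,0,-40,0],[0,0,0,0,0]]'
```

```text
time: 15.6
tool_pos: [591.0, 260.9, 12.4]
tcp_rot: [-179.8, 0.1, 89.9]
ft_force: [-1.5, 0.3, 0.2]
finger_gap: 64.3
time: 16.2
tool_pos: [594.5, 262.9, 16.9]
tcp_rot: [179.8, -0.1, 90.0]
ft_force: [0.1, -1.4, 8.3]
finger_gap: 45.0
time: 16.7
tool_pos: [597.1, 264.1, 174.1]
tcp_rot: [179.2, -0.3, 90.0]
ft_force: [1.1, 0.3, -0.5]
finger_gap: 45.3
```

```bash
python3 -m pendant '[[0,0,0,0,0],[0,0,0,0,0],[0,0,0,0,0]]'
python3 - <<'E'
from h import *
im,W=wcloud(); cv2.imwrite('pics/wr3.png',im)
im,W=cloud('scene'); cv2.imwrite('pics/sc3.png',cv2.resize(im[90:300,200:480],(800,600)))
for nm,x,y in [('held',593,263),('B',422,359),('torch',520,275),('p1',573,359),('p2',682,259)]: print(nm,tops(W,x,y))
E
```

```text
time: 17.0
tool_pos: [591.3, 261.9, 161.9]
tcp_rot: [-179.8, 0.1, 90.0]
ft_force: [0.3, 0.1, -0.9]
finger_gap: 44.7
held [593.5 263.2 571.9 403. ]
B [423.8 354.8  41.4   8. ]
torch [516.5 288.3 586.6 212. ]
p1 [575.6 351.1  73.1  67. ]
p2 [675.7 258.9  73.1  78. ]
```

View pics/sc3.png

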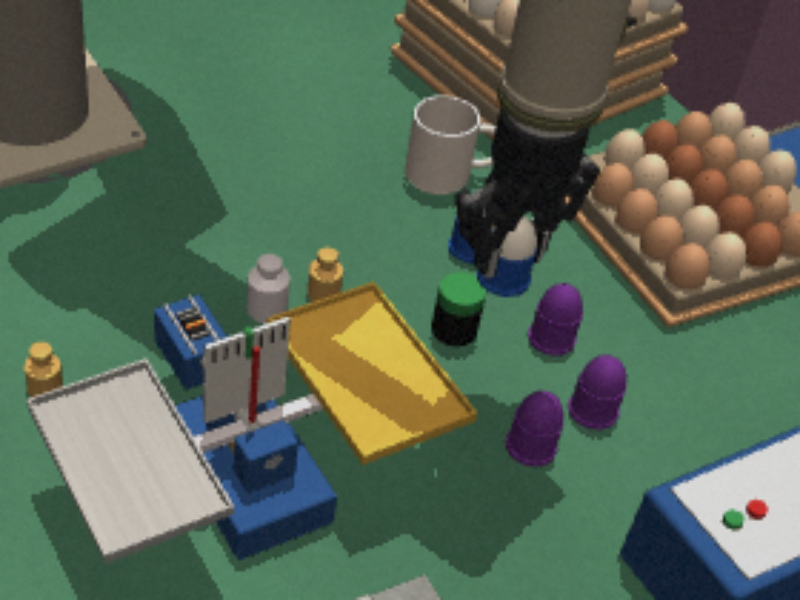

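Egg cup is held upright and the neighbours are untouched. Next I'll put it in the egg pan at about (650,112).

```bash
python3 -m pendant '[[0,-38,15,0,0],[0,-38,15,0,0],[0,-38,14,0,0],[0,-36,14,0,0],[0,0,0,15,0],[0,0,0,15,0],[0,0,0,0,0]]'
python3 -m pendant '[[0,0,0,10,0],[0,0,0,8,0],[0,0,0,6,0],[0,0,0,5,0],[0,0,0,4,0],[0,0,0,3,0],[0,0,0,0,0],[0,0,0,0,0]]'
python3 - <<'E'
from h import *
print(tilt())
im,W=cloud('scene'); cv2.imwrite('pics/sc4.png',cv2.resize(im[150:300,200:400],(800,600)))
im,W=cloud('top')
E
```

```text
time: 17.8
tool_pos: [647.9, 112.9, 129.7]
tcp_rot: [-179.6, 0.0, 90.0]
ft_force: [-1.3, -0.4, -2.2]
finger_gap: 45.0
time: 18.6
tool_pos: [651.1, 112.5, 100.0]
tcp_rot: [179.9, -0.0, 90.0]
ft_force: [-6.5, 0.2, 7.6]
finger_gap: 45.3
[np.float64(-0.1358), np.float64(-0.1398)]
```

View pics/sc4.png

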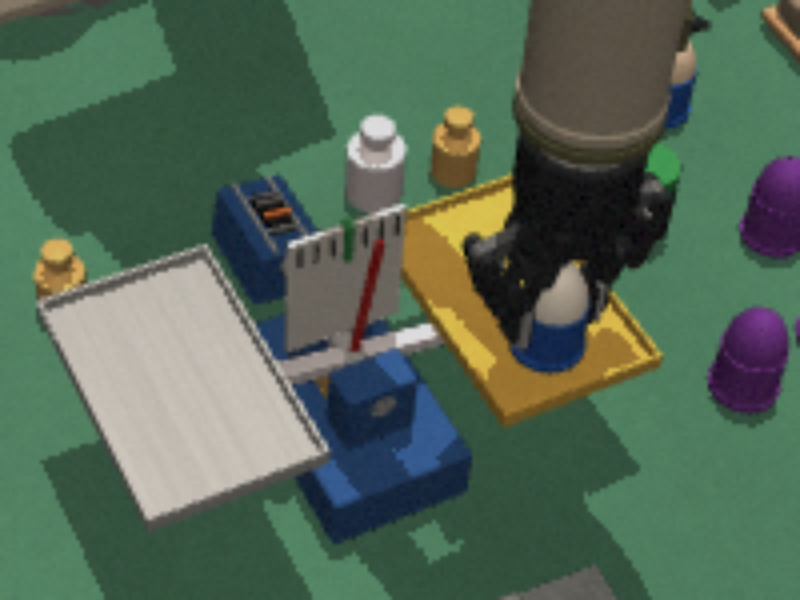

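```bash
python3 -m pendant '[[0,0,0,-3,0],[0,0,0,0,0],[0.7,0,0,0,0],[0.7,0,0,0,0],[0.7,0,0,0,0],[0.7,0,0,0,0]]'
python3 -m pendant '[[0.7,0,0,-15,0],[0.7,0,0,-40,0],[0.7,0,0,-50,0],[0.7,0,0,-30,0],[0.7,0,0,0,0]]'
python3 - <<'E'
from h import *
im,W=cloud('scene'); print('egg in pan',tops(W,650,112))
im2,W=cloud('top'); print('egg in pan',tops(W,650,112),'B',tops(W,422,359)); print(tilt())
s=r.sense(); print(s['tool_pos'])
E
```

```text
time: 19.4
tool_pos: [650.6, 112.4, 101.2]
tcp_rot: [-180.0, 0.0, 90.0]
ft_force: [0.2, 0.2, 0.2]
finger_gap: 59.7
time: 19.9
tool_pos: [654.0, 112.7, 245.5]
tcp_rot: [179.3, -0.1, 90.0]
ft_force: [0.6, -0.7, 0.9]
finger_gap: 59.7
egg in pan [654.5 111.7 655.4 544. ]
egg in pan [646.7 112.2 654.1 880. ] B [418.6 356.2  76.4  59. ]
[np.float64(-0.1394), np.float64(-0.1397)]
[650.0792976  112.29725124 235.38643193]
```

```bash
python3 -m pendant '[[0.75,35,-32,0,0],[0.75,35,-32,0,0],[0.75,35,-32,0,0],[0.75,35,-32,0,0],[0.75,36,-33,0,0],[0.75,36,-33,0,0],[0.75,36,-33.5,0,0],[0.75,0,0,0,0],[0.75,0,0,0,0]]'
python3 - <<'E'
from h import *
s=r.sense(); print(s['tool_pos'])
im,W=wcloud(); W[W[...,2]>110]=np.nan
for nm,x,y in [('B',422,359),('torch',520,275)]: print(nm,tops(W,x,y))
im,W=cloud('top'); W[W[...,2]>130]=np.nan; print(tops(W,422,359),tops(W,650,112)); cv2.imwrite('pics/top5.png',im)
im,W=cloud('scene'); W[W[...,2]>170]=np.nan; print(tops(W,422,359),tops(W,650,112))
E
```

```text
time: 21.0
tool_pos: [421.7, 360.7, 234.9]
tcp_rot: [-179.9, 0.1, 90.2]
ft_force: [1.1, -0.5, -0.3]
finger_gap: 64.0
[421.68354852 360.65419786 234.86629094]
B [421.6 361.7  73.2 760. ]
torch [519. 279.  63. 507.]
[420.  350.1  68.   26. ] [646.7 107.8 127.1  33. ]
[425.6 359.1  73.6  51. ] [654.6 109.3 155.4  99. ]
```

```bash
python3 -m pendant '[[0.75,0,0,45,0],[0.75,0,0,45,0],[0.75,0,0,45,0],[0.75,0,0,45,0],[0.75,0,0,25,0],[0.75,0,0,17,0],[0.75,0,0,0,0]]'
python3 -m pendant '[[0,0,0,0,0],[0,0,0,0,0],[0,0,0,0,0],[0,0,0,0,0],[0,0,0,0,0],[0,0,0,0,0]]' 30
python3 -m pendant '[[0,0,0,-20,0],[0,0,0,-40,0],[0,0,0,-50,0],[0,0,0,-40,0],[0,0,0,0,0],[0,0,0,0,0]]'
```

```text
time: 21.85
tool_pos: [421.7, 357.3, 10.7]
tcp_rot: [-179.7, 0.2, 89.9]
ft_force: [0.3, -1.0, -0.3]
finger_gap: 63.9
time: 22.45
tool_pos: [423.8, 360.7, 15.3]
tcp_rot: [179.9, -0.0, 90.0]
ft_force: [0.8, -1.6, 6.5]
finger_gap: 45.1
time: 23.05
tool_pos: [423.7, 360.9, 165.5]
tcp_rot: [179.9, -0.1, 90.0]
ft_force: [0.6, -0.6, -1.7]
finger_gap: 45.2
```

```bash
python3 -m pendant '[[0,-42,23,0,0],[0,-42,23,0,0],[0,-42,23,0,0],[0,-41,23,0,0],[0,-41,23,0,0],[0,-40.5,22.5,0,0],[0,0,0,20,0],[0,0,0,20,0],[0,0,0,0,0]]'
python3 -m pendant '[[0,0,0,8,0],[0,0,0,6,0],[0,0,0,4,0],[0,0,0,3,0],[0,0,0,2,0],[0,0,0,1,0],[0,0,0,0,0],[0,0,0,0,0]]'
```

```text
time: 23.95
tool_pos: [556.7, 110.9, 118.2]
tcp_rot: [-179.4, 0.1, 90.0]
ft_force: [-1.1, 0.1, -3.0]
finger_gap: 45.1
time: 24.75
tool_pos: [560.9, 111.9, 100.6]
tcp_rot: [180.0, -0.0, 90.0]
ft_force: [0.3, -0.0, -0.5]
finger_gap: 45.2
```

Run:
```python
from h import *
im,W=cloud('scene'); cv2.imwrite('pics/sc6.png',cv2.resize(im[150:300,200:400],(800,600)))
s=r.sense(); print(s['tool_pos'],s['ft_force'])
```

```text
[560.91256676 111.87481345 100.64889185] [-0.2387041   0.55940291 -1.30668206]
```

View pics/sc6.png

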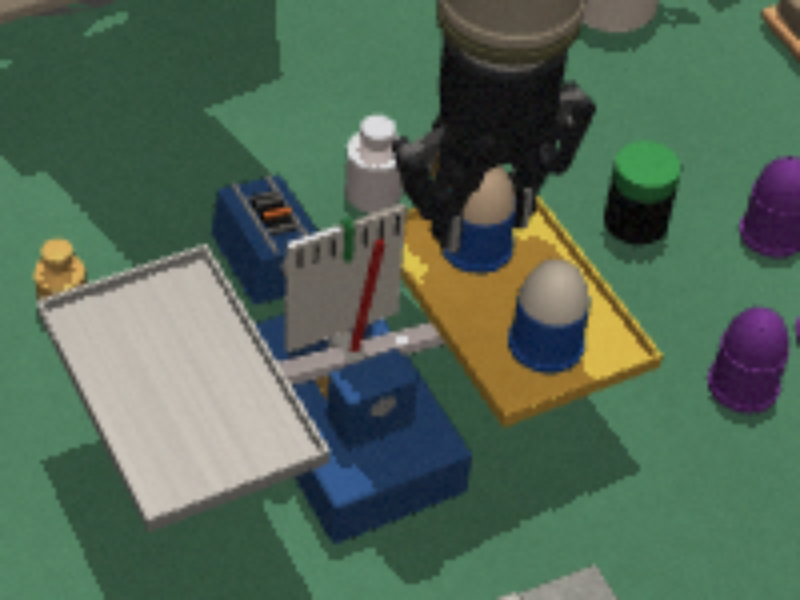

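The first egg stands upright in the pan at (552,315) and the second is just above the floor at (482,230). I'll lower it a little and release.

```bash
python3 -m pendant '[[0,0,0,1.5,0],[0,0,0,1,0],[0,0,0,0,0],[0,0,0,0,0]]'
python3 -m pendant '[[0.7,0,0,0,0],[0.7,0,0,0,0],[0.7,0,0,0,0],[0.7,0,0,0,0]]'
python3 -m pendant '[[0.7,0,0,-15,0],[0.7,0,0,-40,0],[0.7,0,0,-50,0],[0.7,0,0,-30,0],[0.7,0,0,0,0],[0.7,0,0,0,0]]'
```

```text
time: 25.2
tool_pos: [560.9, 111.9, 98.5]
tcp_rot: [180.0, -0.0, 90.0]
ft_force: [-3.2, 0.4, 5.9]
finger_gap: 45.1
time: 25.6
tool_pos: [560.6, 111.9, 97.6]
tcp_rot: [-180.0, 0.0, 90.0]
ft_force: [0.4, -0.2, 0.0]
finger_gap: 59.6
time: 26.2
tool_pos: [561.4, 111.9, 234.8]
tcp_rot: [179.8, -0.0, 90.0]
ft_force: [0.2, 0.9, -0.9]
finger_gap: 59.8
```

```bash
python3 -m pendant '[[0.7,0,0,0,8.2],[0.7,0,0,0,8.2],[0.7,0,0,0,8.2],[0.7,0,0,0,8.2],[0.7,0,0,0,8.2],[0.7,0,0,0,8.2],[0.7,0,0,0,8.2],[0.7,0,0,0,8.2],[0.7,0,0,0,8.2],[0.7,0,0,0,8.2]]'
python3 -m pendant '[[0.75,0,0,0,8],[0.75,-40,0,0,0],[0.75,-40,0,0,0],[0.75,-40,0,0,0],[0.75,-30,0,0,0],[0.75,0,0,0,0],[0.75,0,0,0,0],[0.75,0,0,0,0]]'
python3 - <<'E'
from h import *
s=r.sense(); print(s['tool_pos'])
im,W=wcloud(); cv2.imwrite('pics/wr7.png',im); W[W[...,2]>90]=np.nan
for nm,x,y in [('w200',410,111),('w100a',415,177)]: print(nm,tops(W,x,y,30))
im,W=cloud('top'); W[W[...,2]>180]=np.nan; print(tops(W,560,112),tops(W,650,112))
im,W=cloud('scene'); W[W[...,2]>180]=np.nan; print(tops(W,560,112),tops(W,650,112))
cv2.imwrite('pics/sc7.png',im)
print(tilt())
E
```

```text
time: 27.2
tool_pos: [559.5, 111.7, 230.8]
tcp_rot: [-180.0, 0.2, 7.7]
ft_force: [-0.4, 0.6, 0.4]
finger_gap: 59.8
time: 28.0
tool_pos: [411.0, 111.7, 232.3]
tcp_rot: [180.0, 0.0, 0.0]
ft_force: [-0.2, -0.1, 1.2]
finger_gap: 64.0
[410.99720677 111.72652464 232.3077101 ]
w200 [410.3 113.3  69.  567. ]
w100a [416.  178.8  59.2 383. ]
[555.1 107.8 157.3  98. ] [646.9 108.3 156.   98. ]
[560.3 110.6 155.4  89. ] [651.6 110.6 155.2  98. ]
[np.float64(-0.1294), np.float64(-0.1367)]
```

```bash
python3 -m pendant '[[0.75,-0.5,-1.3,45,0],[0.75,0,0,45,0],[0.75,0,0,45,0],[0.75,0,0,40,0],[0.75,0,0,25,0],[0.75,0,0,18,0],[0.75,0,0,0,0]]'
python3 -m pendant '[[0,0,0,0,0],[0,0,0,0,0],[0,0,0,0,0],[0,0,0,0,0],[0,0,0,0,0],[0,0,0,0,0],[0,0,0,0,0]]' 35
python3 -m pendant '[[0,0,0,-20,0],[0,0,0,-40,0],[0,0,0,-50,0],[0,0,0,-50,0],[0,0,0,-20,0],[0,0,0,0,0],[0,0,0,0,0]]'
```

```text
time: 28.95
tool_pos: [407.6, 112.6, 11.9]
tcp_rot: [179.9, 0.3, 0.0]
ft_force: [-0.0, -0.0, -0.4]
finger_gap: 63.9
time: 29.65
tool_pos: [411.2, 113.3, 15.9]
tcp_rot: [-180.0, -0.1, 0.0]
ft_force: [-0.9, -0.5, 6.3]
finger_gap: 43.0
time: 30.35
tool_pos: [409.9, 113.1, 194.0]
tcp_rot: [180.0, 0.0, 0.0]
ft_force: [-0.8, 0.9, -2.4]
finger_gap: 43.0
```

```bash
python3 -m pendant '[[0,0,47,0,0],[0,0,47,0,0],[0,0,47,0,0],[0,0,48,0,0],[0,0,48,0,0],[0,38,0,0,0],[0,39,0,0,0],[0,39,0,0,0],[0,39,0,0,0],[0,39,0,0,0]]'
python3 -m pendant '[[0,0,0,20,0],[0,0,0,20,0],[0,0,0,15,0],[0,0,0,5,0],[0,0,0,4,0],[0,0,0,3,0],[0,0,0,3,0],[0,0,0,3,0],[0,0,0,3,0],[0,0,0,3,0]]'
python3 -m pendant '[[0,0,0,0,0],[0,0,0,0,0],[0,0,0,0,0],[0,0,0,0,0],[0,0,0,0,0],[0,0,0,0,0],[0,0,0,0,0]]'
python3 - <<'E'
from h import *
im,W=cloud('scene'); cv2.imwrite('pics/sc8.png',cv2.resize(im[150:300,200:400],(800,600)))
s=r.sense(); print(s['tool_pos'],s['ft_force'])
P=W[(abs(W[...,0]-640)<30)&(abs(W[...,1]+130)<30)&(W[...,2]>70)&(W[...,2]<130)]; print(np.median(P[:,2]))
E
```

```text
time: 31.35
tool_pos: [604.0, -123.4, 190.6]
tcp_rot: [-179.9, 0.3, -0.0]
ft_force: [0.9, 0.2, -0.6]
finger_gap: 42.9
time: 32.35
tool_pos: [604.8, -124.1, 116.3]
tcp_rot: [180.0, -0.1, 0.0]
ft_force: [0.7, -0.6, 0.5]
finger_gap: 43.0
time: 33.05
tool_pos: [604.3, -123.8, 115.8]
tcp_rot: [180.0, -0.0, 0.0]
ft_force: [-0.2, -0.0, -0.5]
finger_gap: 43.2
[ 604.29294873 -123.81099068  115.84137038] [-0.38628148 -0.02791924 -0.40795185]
99.67334817392384
```

View pics/sc8.png

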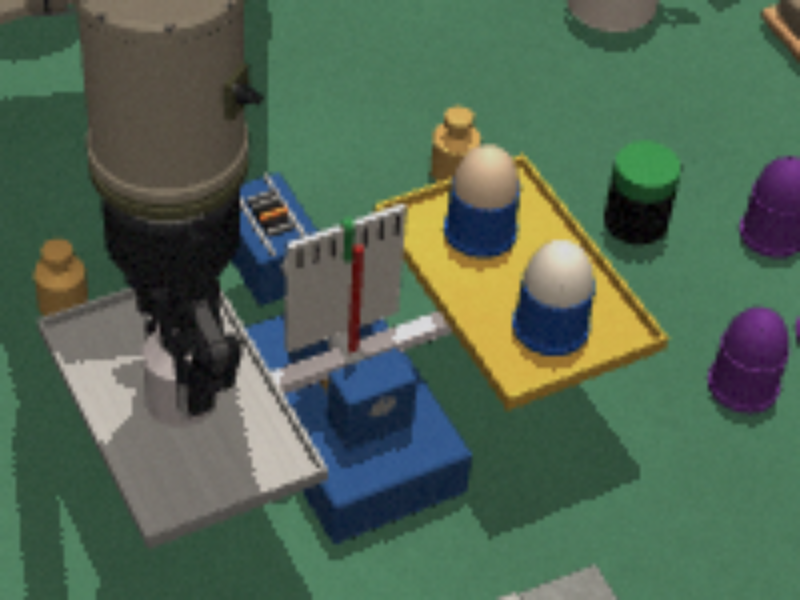

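The weight is on the pan and the beam looks level, with the pointer at (357,290) as when zeroed. Releasing, backing off and letting it settle.

```bash
python3 -m pendant '[[0.7,0,0,0,0],[0.7,0,0,0,0],[0.7,0,0,0,0],[0.7,0,0,-15,0],[0.7,0,0,-30,0],[0.7,0,0,-45,0],[0.7,0,0,-30,0],[0.7,-40,0,0,0],[0.7,-40,0,0,0],[0.7,-40,0,0,0]]'
python3 -m pendant '[[0.7,0,0,0,8.2],[0.7,0,0,0,-8.2],[0.7,0,0,0,0],[0.7,0,0,0,0],[0.7,0,0,0,0],[0.7,0,0,0,0],[0.7,0,0,0,0],[0.7,0,0,0,0],[0.7,0,0,0,0],[0.7,0,0,0,0]]'
python3 -m pendant '[[0.7,0,0,0,0],[0.7,0,0,0,0],[0.7,0,0,0,0],[0.7,0,0,0,0],[0.7,0,0,0,0],[0.7,0,0,0,0],[0.7,0,0,0,0],[0.7,0,0,0,0],[0.7,0,0,0,0],[0.7,0,0,0,0]]'
cat >> h.py <<'E'
def tilt2():
    out=[]
    for n,b in (('scene',.0013),('top',.0018)):
        im,W=cloud(n); h=[]
        for yc in (112,-124):
            zs=W[(abs(W[...,0]-604)<70)&(abs(W[...,1]-yc)<42)][:,2]; zs=zs[(zs>78)&(zs<122)]
            hist,e=np.histogram(zs,bins=44,range=(78,122)); k=np.argmax(np.convolve(hist,np.ones(5),'same')); c=e[k]+.5; h.append(np.median(zs[abs(zs-c)<4]))
        out+=[round((h[0]-h[1])/236+b,4),np.round(h,1).tolist()]
    return out
E
python3 - <<'E'
from h import *
print(tilt2())
im,W=cloud('scene'); W[W[...,2]>200]=np.nan; print('w',tops(W,604,-124),tops(W,560,112),tops(W,650,112))
im,W=cloud('top'); cv2.imwrite('pics/top9.png',cv2.resize(im,(800,600)));W[W[...,2]>200]=np.nan; print('w',tops(W,604,-124),tops(W,560,112),tops(W,650,112))
print(r.sense()['tool_pos'])
E
```

```text
time: 34.1
tool_pos: [483.4, -123.9, 237.3]
tcp_rot: [180.0, -0.1, 0.0]
ft_force: [-0.5, -0.2, 1.0]
finger_gap: 59.7
time: 35.1
tool_pos: [484.2, -123.8, 235.8]
tcp_rot: [-180.0, 0.0, 0.0]
ft_force: [-0.8, -0.4, -0.4]
finger_gap: 59.8
time: 36.1
tool_pos: [484.3, -123.8, 235.8]
tcp_rot: [-180.0, 0.0, 0.0]
ft_force: [0.7, 0.2, -0.5]
finger_gap: 59.6
[np.float64(-0.0007), [99.1, 99.6], np.float64(0.0007), [98.7, 98.9]]
w [ 606.4 -124.1  168.9   92. ] [560.9 110.1 171.9  87. ] [652.6 111.6 172.6  98. ]
w [ 603.8 -128.   169.4   41. ] [555.1 110.5 173.8  95. ] [646.8 110.8 173.6  93. ]
[ 484.25697466 -123.87132246  235.82749054]
```

View pics/top9.png

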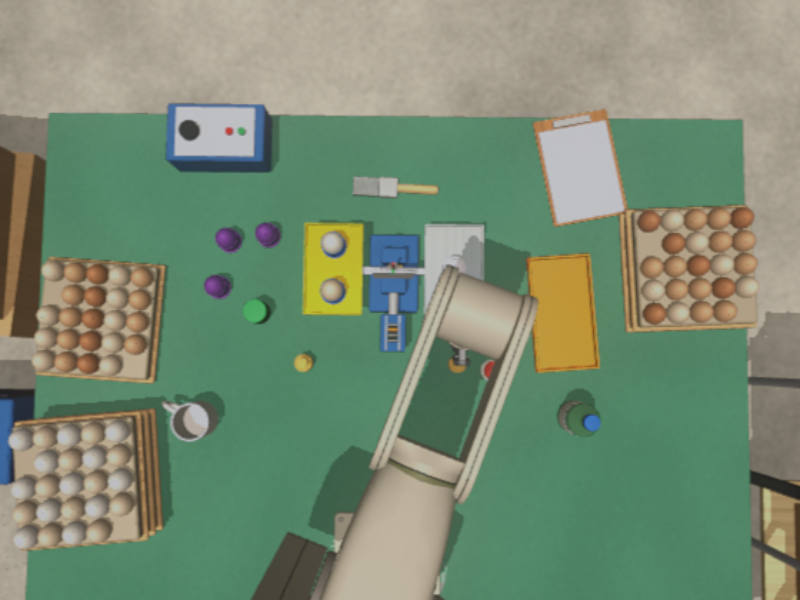

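Balance at rest and level: -0.0007 and +0.0007, with the robot well clear. The overview shows both cups upright in the pan at (333,243) and (333,291) and no other blue cup anywhere. Next I turn and go above the near egg.

```bash
python3 -m pendant '[[0.75,0,0,-1,-8.2],[0.75,0,0,-1,-8.2],[0.75,0,0,-1,-8.2],[0.75,0,0,-1,-8.2],[0.75,0,0,-1,-8.2],[0.75,0,0,-1,-8.2],[0.75,0,0,-1,-8.2],[0.75,0,0,-1,-8.2],[0.75,0,0,-1,-8.2],[0.75,0,0,-1,-8.2]]'
python3 -m pendant '[[0.75,0,0,0,-8],[0.75,39,12,0,0],[0.75,39,12,0,0],[0.75,39,13,0,0],[0.75,39,13,0,0],[0.75,40,13,0,0],[0.75,40,13,0,0],[0.75,0,0,0,0],[0.75,0,0,0,0],[0.75,0,0,0,0]]' 30
python3 - <<'E'
from h import *
s=r.sense(); print(s['tool_pos'])
im,W=wcloud(); cv2.imwrite('pics/wr10.png',im); W[W[...,2]>195]=np.nan
for nm,x,y in [('near',560,112),('far',650,112)]: print(nm,tops(W,x,y,30))
im,W=cloud('scene'); W[W[...,2]>200]=np.nan; print(tops(W,560,112),tops(W,650,112))
E
```

```text
time: 37.3
tool_pos: [484.3, -123.9, 245.9]
tcp_rot: [180.0, 0.0, 82.4]
ft_force: [0.5, 0.2, 0.5]
finger_gap: 64.1
time: 38.3
tool_pos: [560.0, 111.5, 245.7]
tcp_rot: [-180.0, 0.0, 90.0]
ft_force: [-0.5, -0.5, -0.1]
finger_gap: 63.7
[560.02319449 111.46145477 245.70979987]
near [ 558.3  112.9  172.8 1412. ]
far [649.6 113.5 172.4 902. ]
[561.3 111.6 171.9  92. ] [651.7 111.5 172.4 101. ]
```

```bash
python3 -m pendant '[[0.75,0.5,0,35,0],[0.75,0,0,35,0],[0.75,0,0,30,0],[0.75,0,0,20,0],[0.75,0,0,10,0],[0.75,0,0,0,0],[0.57,0,0,0,0],[0.57,0,0,0,0],[0.57,0,0,0,0]]' 20
python3 -m pendant '[[0,0,0,-0.5,0],[0,0,0,-0.5,0],[0,0,0,-0.5,0],[0,0,0,-0.5,0],[0,0,0,0,0]]' 25
python3 - <<'E'
from h import *
print(tilt2())
E
```

```text
time: 39.3
tool_pos: [561.2, 112.7, 117.4]
tcp_rot: [179.9, -0.0, 90.0]
ft_force: [0.0, -0.3, -0.9]
finger_gap: 48.3
time: 39.8
tool_pos: [560.3, 112.7, 117.9]
tcp_rot: [180.0, -0.0, 90.0]
ft_force: [1.0, 0.3, -0.4]
finger_gap: 45.1
[np.float64(0.0025), [99.5, 99.2], np.float64(0.0025), [99.7, 99.5]]
```

```bash
python3 -m pendant '[[0,0,0,-2,0],[0,0,0,-2,0],[0,0,0,-2,0],[0,0,0,-2,0],[0,0,0,-2,0],[0,0,0,-3,0],[0,0,0,-3,0],[0,0,0,-4,0],[0,0,0,-4,0],[0,0,0,-4,0]]'
python3 -m pendant '[[0,0,0,-30,0],[0,0,0,-40,0],[0,0,0,-32,0],[0,-47,3,0,0],[0,-47,3,0,0],[0,-47,3,0,0],[0,-47,3,0,0],[0,-47,3,0,0],[0,-47,3,0,0],[0,-47,3,0,0]]'
python3 -m pendant '[[0,-47,2,0,0],[0,-47,3,0,0],[0,-46,2,0,0],[0,0,0,0,0],[0,0,0,0,0]]'
python3 - <<'E'
from h import *
s=r.sense(); print(s['tool_pos'])
im,W=wcloud(); cv2.imwrite('pics/wr11.png',cv2.resize(im,(800,600)))
hsv=cv2.cvtColor(im,cv2.COLOR_BGR2HSV)
m=(hsv[...,0]>8)&(hsv[...,0]<24)&(hsv[...,1]>150)&(W[...,2]<35)&(abs(W[...,1]+361)<80)&(abs(W[...,0]-528)<140)
print(cv2.minAreaRect(W[m][:,:2].astype(np.float32)))
im,W=cloud('scene'); W[W[...,2]>200]=np.nan; print(tops(W,604,-124),tops(W,650,112)); cv2.imwrite('pics/sc11.png',cv2.resize(im,(800,600)))
E
```

```text
time: 40.9
tool_pos: [560.2, 112.7, 146.2]
tcp_rot: [180.0, -0.0, 90.0]
ft_force: [0.1, 0.1, -0.6]
finger_gap: 44.9
time: 41.9
tool_pos: [581.1, -218.3, 248.2]
tcp_rot: [180.0, 0.0, 90.0]
ft_force: [1.4, 0.4, -1.6]
finger_gap: 45.1
time: 42.4
tool_pos: [587.8, -357.4, 247.1]
tcp_rot: [-180.0, -0.1, 89.9]
ft_force: [0.8, -0.3, -1.5]
finger_gap: 45.0
[ 587.78878805 -357.44800589  247.12593603]
((528.0535278320312, -357.1543273925781), (239.2575225830078, 133.62803649902344), 4.735093116760254)
[ 605.2 -123.2  152.5   89. ] [652.2 109.5 188.9 103. ]
```

View pics/wr11.png

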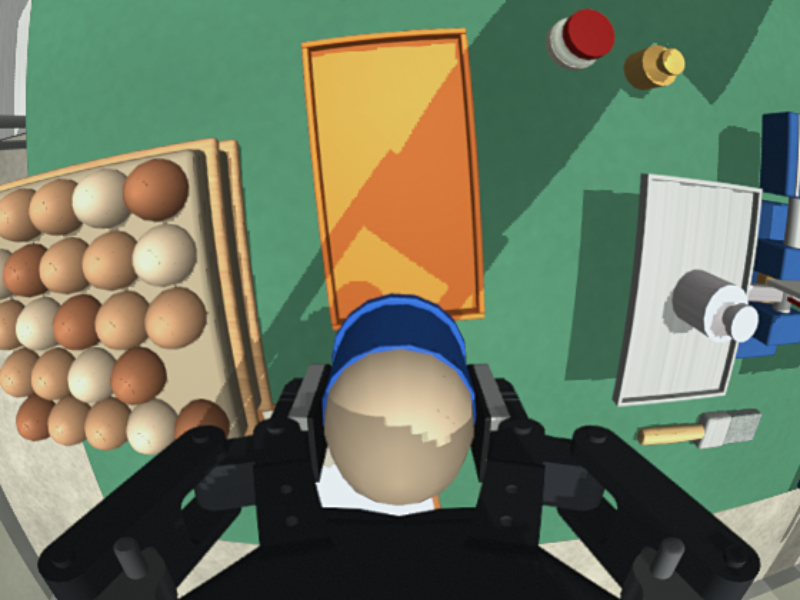

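The held cup is upright. The weight still stands on its pan at (725,310), and the empty tray spans (305,35)-(485,325). I'll set it down at the tray's far end.

```bash
python3 -m pendant '[[0,2.5,-3,45,0],[0,0,0,45,0],[0,0,0,45,0],[0,0,0,45,0],[0,0,0,25,0],[0,0,0,12,0],[0,0,0,0,0],[0,0,0,0,0]]'
python3 -m pendant '[[0,0,0,2,0],[0,0,0,2,0],[0,0,0,1,0],[0,0,0,0,0],[0,0,0,0,0]]'
```

```text
time: 43.3
tool_pos: [586.7, -354.0, 33.1]
tcp_rot: [179.9, 0.1, 90.1]
ft_force: [0.4, -0.2, -0.5]
finger_gap: 45.5
time: 43.8
tool_pos: [585.3, -353.9, 26.0]
tcp_rot: [180.0, 0.0, 90.0]
ft_force: [-0.2, 0.6, -0.9]
finger_gap: 45.4
```

```bash
python3 -m pendant '[[0,0,0,1.5,0],[0,0,0,1.5,0],[0,0,0,0,0],[0,0,0,0,0]]'
python3 -m pendant '[[0,0,0,1,0],[0,0,0,0,0],[0,0,0,0,0]]'
```

```text
time: 44.2
tool_pos: [585.3, -353.9, 22.8]
tcp_rot: [180.0, 0.0, 90.0]
ft_force: [-1.0, -0.2, 0.4]
finger_gap: 45.0
time: 44.5
tool_pos: [585.4, -353.9, 22.8]
tcp_rot: [-180.0, 0.0, 90.0]
ft_force: [-3.6, 1.9, 7.3]
finger_gap: 45.3
```

```bash
python3 -m pendant '[[0,0,0,-1,0],[0.65,0,0,0,0],[0.65,0,0,0,0],[0.65,0,0,0,0],[0.65,0,0,-15,0],[0.65,0,0,-40,0],[0.7,0,0,-50,0],[0.75,0,0,-50,0],[0.75,0,0,-50,0],[0.75,0,0,-18,0]]'
python3 -m pendant '[[0.75,47,6,0,0],[0.75,47,6,0,0],[0.75,47,6,0,0],[0.75,47,7,0,0],[0.75,47,7,0,0],[0.75,47,7,0,0],[0.75,46,7,0,0],[0.75,46,6,0,0],[0.75,46,6,0,0],[0.75,46,7,0,0]]'
python3 -m pendant '[[0.75,0,0,0,0],[0.75,0,0,0,0]]'
python3 - <<'E'
from h import *
s=r.sense(); print(s['tool_pos'])
im,W=wcloud(); cv2.imwrite('pics/wr12.png',im); W[W[...,2]>205]=np.nan
print('far',tops(W,650,112,40))
im,W=cloud('top'); W[W[...,2]>200]=np.nan; print('tray egg',tops(W,585,-355),'w',tops(W,604,-124))
im,W=cloud('scene'); W[W[...,2]>205]=np.nan; print('tray egg',tops(W,585,-355),'w',tops(W,604,-124),tops(W,650,112))
E
```

```text
time: 45.5
tool_pos: [587.4, -355.2, 255.4]
tcp_rot: [179.5, 0.4, 90.0]
ft_force: [0.9, 0.5, 0.6]
finger_gap: 64.0
time: 46.5
tool_pos: [650.2, 114.2, 247.5]
tcp_rot: [179.9, -0.0, 90.0]
ft_force: [0.6, 0.9, 0.4]
finger_gap: 64.0
time: 46.7
tool_pos: [650.2, 113.5, 246.8]
tcp_rot: [180.0, 0.0, 90.2]
ft_force: [0.3, -0.0, -0.0]
finger_gap: 63.9
[650.15811583 113.53169093 246.80484429]
far [ 650.2  112.2  189.4 1620. ]
tray egg [ 580.3 -356.8   81.4   70. ] w [ 601.1 -126.4  154.1   64. ]
tray egg [ 583.5 -353.9   78.4  113. ] w [ 605.1 -122.9  151.8   92. ] [651.9 110.9 188.8 105. ]
```

```bash
python3 -m pendant '[[0.75,-1,0,30,0],[0.75,0,0,30,0],[0.75,0,0,26,0],[0.75,0,0,18,0],[0.75,0,0,9,0],[0.75,0,0,0,0],[0.57,0,0,0,0],[0.57,0,0,0,0],[0.57,0,0,0,0]]' 20
python3 -m pendant '[[0,0,0,-0.5,0],[0,0,0,-0.5,0],[0,0,0,-0.5,0],[0,0,0,-0.5,0],[0,0,0,0,0]]' 25
python3 -m pendant '[[0,0,0,-2,0],[0,0,0,-2,0],[0,0,0,-2,0],[0,0,0,-3,0],[0,0,0,-4,0],[0,0,0,-10,0],[0,0,0,-30,0],[0,0,0,-40,0],[0,0,0,-18,0],[0,0,0,0,0]]'
```

```text
time: 47.75
tool_pos: [651.1, 111.2, 134.5]
tcp_rot: [179.9, -0.0, 90.0]
ft_force: [-0.8, 0.8, 0.1]
finger_gap: 48.7
time: 48.25
tool_pos: [650.0, 111.2, 134.7]
tcp_rot: [-180.0, 0.0, 90.0]
ft_force: [-0.2, 0.4, 0.8]
finger_gap: 45.0
time: 49.25
tool_pos: [652.5, 111.4, 251.7]
tcp_rot: [179.5, -0.0, 90.0]
ft_force: [-0.2, -0.3, -1.2]
finger_gap: 44.7
```

```bash
python3 -m pendant '[[0,-47,-15,0,0],[0,-47,-15,0,0],[0,-47,-15,0,0],[0,-47,-15,0,0],[0,-47,-15,0,0],[0,-47,-15,0,0],[0,-47,-15,0,0],[0,-48,-15,0,0],[0,-48,-15,0,0],[0,-48,-15,0,0]]'
python3 -m pendant '[[0,0,0,45,0],[0,0,0,45,0],[0,0,0,45,0],[0,0,0,45,0],[0,0,0,25,0],[0,0,0,10,0],[0,0,0,0,0],[0,0,0,0,0]]'
python3 -m pendant '[[0,0,0,2,0],[0,0,0,2,0],[0,0,0,0,0],[0,0,0,0,0]]'
```

```text
time: 50.25
tool_pos: [499.2, -362.4, 244.5]
tcp_rot: [-179.9, -0.1, 90.0]
ft_force: [0.7, -0.3, -2.1]
finger_gap: 45.0
time: 51.05
tool_pos: [501.4, -361.7, 32.2]
tcp_rot: [179.9, 0.1, 90.0]
ft_force: [0.5, -0.8, -0.6]
finger_gap: 45.0
time: 51.45
tool_pos: [500.8, -361.2, 27.3]
tcp_rot: [180.0, 0.0, 90.0]
ft_force: [-0.1, -0.3, -0.5]
finger_gap: 45.7
```

```bash
python3 -m pendant '[[0,0,0,1.5,0],[0,0,0,1.5,0],[0,0,0,0,0],[0,0,0,0,0]]'
python3 -m pendant '[[0,0,0,1,0],[0,0,0,0,0],[0,0,0,0,0]]'
python3 -m pendant '[[0,0,0,1,0],[0,0,0,0,0],[0,0,0,0,0]]'
```

```text
time: 51.85
tool_pos: [500.5, -360.9, 23.6]
tcp_rot: [-180.0, -0.0, 90.0]
ft_force: [-0.3, -0.5, -0.8]
finger_gap: 45.1
time: 52.15
tool_pos: [500.7, -361.1, 23.0]
tcp_rot: [180.0, 0.0, 90.0]
ft_force: [-0.5, -0.0, 0.0]
finger_gap: 45.1
time: 52.45
tool_pos: [500.7, -361.2, 22.9]
tcp_rot: [180.0, 0.0, 90.0]
ft_force: [-4.4, 3.1, 8.5]
finger_gap: 45.0
```

Contact. Release, retreat upward, then check everything.

```bash
python3 -m pendant '[[0,0,0,-1,0],[0.65,0,0,0,0],[0.65,0,0,0,0],[0.65,0,0,0,0],[0.65,0,0,-15,0],[0.65,0,0,-40,0],[0.65,0,0,-50,0],[0.65,0,0,-50,0],[0.65,0,0,-50,0],[0.65,0,0,-20,0]]'
python3 -m pendant '[[0.65,40,-20,0,0],[0.65,40,-20,0,0],[0.65,40,-20,0,0],[0.65,40,-10,0,0],[0.65,40,0,0,0],[0.65,40,0,0,0],[0.65,40,0,0,0],[0.65,0,0,0,0],[0.65,0,0,0,0],[0.65,0,0,0,0]]'
python3 - <<'E'
from h import *
for n in ('scene','top'):
    im,W=cloud(n); cv2.imwrite(f'pics/{n}13.png',cv2.resize(im,(800,600))); W[W[...,2]>205]=np.nan
    for nm,x,y in [('e1',585,-355),('e2',500,-361),('w200',604,-124),('w100a',416,177),('w100b',418,-141),('jar',406,-212),('torch',520,276),('p1',573,359),('p2',682,259),('p3',671,340),('mug',296,407)]: print(n,nm,tops(W,x,y,32))
E
```

```text
time: 53.45
tool_pos: [502.4, -362.5, 256.4]
tcp_rot: [179.6, 0.4, 90.0]
ft_force: [0.8, -0.2, 0.9]
finger_gap: 55.5
time: 54.45
tool_pos: [430.6, -81.7, 248.5]
tcp_rot: [180.0, 0.0, 90.0]
ft_force: [-0.4, -0.1, 0.4]
finger_gap: 55.6
scene e1 [ 567.2 -372.    79.3   66. ]
scene e2 [ 504.6 -362.2   79.2   89. ]
scene w200 [ 606.  -122.6  152.    90. ]
scene w100a [418.5 176.6  59.9  38. ]
scene w100b [ 419.1 -140.2   59.4   47. ]
scene jar [ 408.5 -212.    56.9  135. ]
scene torch [523.8 276.6  65.  166. ]
scene p1 [575.2 362.5  73.1  64. ]
scene p2 [685.1 261.   73.   81. ]
scene p3 [674.4 342.8  73.6  73. ]
scene mug [296.6 411.8  84.5  48. ]
top e1 [ 564.5 -370.4   82.6   23. ]
top e2 [ 495.4 -362.9   80.7   73. ]
top w200 [ 601.2 -126.4  154.9   65. ]
top w100a [412.7 174.3  61.8  41. ]
top w100b None
top jar [ 400.2 -227.1   61.9   17. ]
top torch [517.2 273.1  68.2 171. ]
top p1 [569.4 358.   76.4  60. ]
top p2 [679.3 257.5  76.5  65. ]
top p3 [668.  338.6  74.6  72. ]
top mug [295.8 414.4  88.5  44. ]
```

View pics/scene13.png

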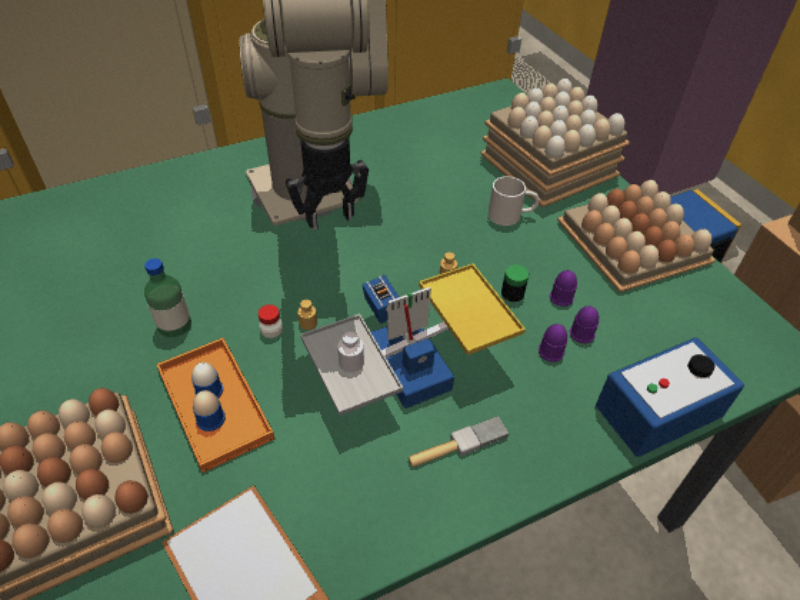

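Everything is in order. The tan egg cup was knocked about 25 mm inside the tray after I placed it, but it still stands upright (top at 79 mm) at (208,410), with the white one at (205,380). The weight stands on its pan at (350,352).

```bash
python3 -c "
from bench import hand_in; print(hand_in())"
```

```text
the job is handed in; nothing more can be done
None
```

I did the job in the order asked and handed it in at about 55 s of the 210 s allowed.

- **Zeroing:** I rolled the wheel in four fingertip strokes, which took the empty beam from -0.105 rad to level. The last checks read about -0.0005 on both cameras.
- **Egg cups:** Two blue cups were there, one with a white egg and one with a tan egg. I left the three purple look-alikes alone.
- **Weighing:** With both cups in the yellow pan and the 200 g weight in the steel pan, the beam came to rest level. It read -0.0007 from one camera and +0.0007 from the other, with the robot clear of the balance.
- **Tray:** I moved both cups into the orange tray, and the last picture shows them standing upright with their tops about 80 mm up. The tan-egg cup had shifted about 25 mm inside the tray after I put it down, with the robot not near it.
- **Other things:** The 200 g weight still stands in its pan, and the other two weights and the bystanders look undisturbed. In the last top view the arm hid one 100 g weight and part of the jar. The other camera shows both where they started.

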